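# Hang the half-sole pattern behind the drop flap of the keeper peg

### The arm

A 6-joint arm with a two-finger parallel gripper is mounted at the origin on the work surface. World frame = base frame: x ahead of the robot, y to its left, z up, the work surface at z = 0. Lengths are in m, angles in degrees, forces in N, time in s.
With the tool pointing down it reaches from about 0.35 to 0.875 m from the base axis. Payload 4.2 kg.
Tool frame: the origin (TCP) lies midway between the tips of the shut fingers; the grasp point (between the pads) lies 19 mm behind it; z points along the fingers, y is the line along which they close (so a half turn about z gives the same grasp; the last joint's range is limited). The gripper opens to 87 mm and grips with 3 to 60 N. Pads are 19 mm wide; open, the fingers measure 117 mm over their backs; the gripper's body (75 mm by 190 mm) begins 51 mm behind the grasp point.
Start: joints at [-52.334, 22.042, 0.453, 0, -68.411, -14.817], TCP at [0.243, -0.576, 0.223] pointing down, gripper open.
Joint ranges: [-179.83, 179.83], [-69.29, 118.12], [-61.27, 80.66], [-181.25, 117.63], [-171.15, -9.14], [-177.46, 177.46]. Speed limits (degrees/s): [159.86, 159.86, 180, 180, 180, 180].

### API

Orientations are given as a 3x3 rotation matrix whose columns are the frame's x, y, z axes.
In Python, from station import * gives the robot as it stands. The module is installed in compiled form; this text tells all that it offers.
- The arm moves only by the tool servo_tool, never from a script. Its argument "deltas" is a list of rows, each an object of numbers: "tx", "ty", "tz": the shift along the tool's x, y, z in mm; "ax", "ay", "az": the turn, a rotation vector about the tool's x, y, z in rad; "claw": the finger opening in mm, from 0 to 87. In form: [{"tx": .., "ty": .., "tz": .., "ax": .., "ay": .., "az": .., "claw": ..}, ...]. A call has 1 to 12 rows; each row is the pose to reach, as a shift and turn from the pose commanded when the call began, along the tool's axes at that moment; what a row does not reach only later rows make up. A row lasts 1/12 s, in which the tool goes at most 41.7 mm and 7.16 degrees, less where a joint would pass 70% of its speed; a pose out of reach is approached as far as the arm can. A call with a gripper value outside its range is refused whole. The fingers move at their own pace and stop on an object; the grip force is fixed at half the most. Time passes only in rows, so rows that repeat a pose let the fingers close. It gives the time, the measured TCP pose, the force, the opening and the grip force at its end, in the units of the state.
- sense(): the state, without advancing time (a new reading comes with each control period).
- capture(name): name is "side" or "top" or "wrist"; returns the picture (480x640x3 uint8, blue, green, red); there is no depth.
- calibration(name): a dict with "fx", "fy", "cx", "cy" (pixels), "cam_to_world" (4x4, takes a point from camera to world coordinates); the wrist camera has in their place "hand_eye" (4x4, takes a point from camera to tool coordinates, whose origin is the TCP and whose axes are the flange's). Camera axes: x right, y down, z forward; pixel columns grow to the right and rows downward; lengths in m; the calibration is good to about 2 mm. A picture is of the moment at which its call begins: read the wrist's pose just before it. calibration takes no time and is no camera call.
- finish_job(): hands the job in; it is judged then, once.
Trained networks look in the newest picture that a camera, given by its name, has taken for a name from the list of things; names that differ only in an ending like _2 or _b are one class to them, and where a whole thing is asked for, a point or a joint stands for the part that bears it (a point fixed in the world has none). Each returns a list of dicts, best first, with "confidence" (0 to 1); they miss things now and then, are a little off and sometimes report something else, mostly with a low value. They report only what shows in the picture. A call takes as long as a camera call. They do not tell look-alikes from the thing itself.
- recognise(label, camera): "xyz" ([x, y, z] in m, in the coordinates of the camera as it stood for that picture, good to about 4 mm: the middle of the surface that is visible of it).
- trace(label, camera): "mask" (480x640 bool, what is visible of it).
The state is a dict: "time_s": time; "joints": joint angles; "joint_velocities": joint speeds; "effort": joint torques, N m; "tcp_pos": TCP position; "ee_rot": TCP orientation; "wrist_force": force on the tool from outside, world axes, zero at the start; "moment": the same for the moment, N m; "gripper_width": opening from 0.0 (shut) to 1.0 (fully open); "gripper_force": force on a finger pad.
Only numpy, scipy, OpenCV 4.12 (cv2) and the standard library are available. Lean on these libraries where they do the work, as an engineer would, in place of code of your own. Each camera call takes 0.05 s, during which the arm holds its last target. There are 200 camera calls.

### The job

Take the half-sole pattern (the taller of the two metal patterns standing in the slotted wooden block) and hang it by its eye on the steel peg of the keeper post: push the eye inwards along the peg so that it lifts the brass drop flap and passes it, and the flap falls shut behind it. Leave the pattern hanging freely and still on the peg, and leave the shorter heel pattern standing in its slot and the pot, rubber square and awl where they are.

Things in the scene. Friction and masses are not known exactly. Their poses are not given: they have to be found in the camera images.
- half_sole: The TALLER pattern, 218 mm high, loose, 0.14-0.28 kg: upright steel plate 8 mm thick. Origin: middle of lower edge; z up, x = plate normal, y = width; a half turn about z changes nothing. Blade up to 72 mm wide, z 0-112 mm; eye (see half_sole_eye) z 122-168, frame 60 wide; top bar 168-178; grip 178-218. Starts with its lowest 30 mm in a slot (edge 12 mm above table): raise it straight up.
- half_sole_grip (a point): Centre of its wooden grip, 24 mm (x) by 36 mm (y) by 40 mm (z), 198 mm above the pattern's lower edge, 30 mm above the top edge of the eye's opening; axes as the pattern's. Held across the 36 mm (fingers closing along y, from above) the eye below stays free.
- half_sole_eye (a point): Middle of the upper edge of its eye, a closed rectangular window through the plate along x: the opening reaches 46 mm down from here and 22 mm to either side along y. This edge is to rest on the peg; once let go, the pattern may sway for 2 s. Axes as the pattern's.
- heel: Heel pattern, the SHORTER one (162 mm high): the same eye and grip, all 56 mm lower (grip from z = 122 to 162 mm), its rounded blade standing in the other slot. To be left standing there (moved less than 20 mm). Either pattern can be in either slot. Origin and axes as for half_sole.
- sole_block: Fixed wooden block 150 mm (x) by 100 mm (y), 42 mm high, origin at the centre of its underside on the table, with two slots at local x = -40 and +40 mm, each 11 mm (x) by 63 mm (y) and 30 mm deep. The patterns' plates stand with their normals along the block's x.
- keeper_post: Fixed post: base plate 100x100x12 mm, wooden upright 24x24 mm, 225 mm high; origin under the upright's centre on the table. A level round steel peg, 14 mm diameter, axis 210 mm above the table, sticks out of the upright in the post's local -x, from x = -12 mm to its free tip at x = -142 mm. Collar at its root 3 mm thick, 25 mm across.
- flap_hinge (a point): Point on the peg's axis where the flap's hinge pin crosses it: 22 mm in from the peg's tip, 108 mm out from the upright's face. Axes of the keeper post: +x points along the peg towards the upright, y across the peg, z up.
- flap (a joint): Angle (rad) of the brass drop flap: 30 g fork, 24 mm wide, straddling the peg at flap_hinge, hanging 52 mm below the peg's axis. 0 = straight down, a stop: it cannot swing out towards the tip, only inwards, up to 1.5. The lower edge of an eye pushed in along the peg lifts it (under 1 N); with the plate 50-60 mm in beyond flap_hinge it falls back to 0. Room up to 90 mm.
- stud_pot: Brass stud pot, 64 mm across, 45 mm high, a bystander; origin under its centre.
- rubber_square: White rubber sole square, 80 by 80 by 8 mm, lying flat, a bystander; origin under its centre.
- awl: Awl lying on the table, about 140 mm long, 28 mm thick, a bystander; origin under its middle, its point towards local +x.
Mind the look-alikes: they are no part of the job. Leave any blue look-alike of the heel alone.

How it is judged:
By the outcome, as a careful person would: the job done as asked, in the order asked, and still so for the second after the job is handed in, with the robot touching nothing.
It also fails if it takes over 48 s, if anything falls off the work surface, if the arm or the gripper's body presses on something with over 40 N, if the wrist force passes 120 N, or if a joint passes its speed limit or range.

## Working session

There is one attempt and no reset: what is moved stays moved. The work goes in short steps, Python scripts to look and compute and a tool call to move; the robot and the scene stay as the last step left them, time stands still between calls to the robot, and variables do not carry over. Pictures are saved under pics/ and viewed, at most 10 in all, crops included, and the job is handed in when it is done.

Besides the shell and the picture viewer there is one more tool, called after ">>>" in YAML: its name, and indented under it one key for each argument. servo_tool: Moves the arm, as the interface text tells. Its arguments: {"type":"object","properties":{"deltas":{"type":"array","items":{"type":"object","properties":{"tx":{"type":"number"},"ty":{"type":"number"},"tz":{"type":"number"},"ax":{"type":"number"},"ay":{"type":"number"},"az":{"type":"number"},"claw":{"type":"number"}}}}},"required":["deltas"]}

```bash
mkdir -p pics; python3 - <<'E'
from station import *
import cv2,numpy as np
s=sense();print(s['time_s'],s['tcp_pos'],s['ee_rot'],s['gripper_width'])
for c in ['side','top']:
    im=capture(c);cv2.imwrite(f'pics/{c}0.png',im)
    k=calibration(c);T=np.array(k['cam_to_world']);print(c,k['fx'],k['cx'],k['cy'],T.round(3).tolist())
    for l in ['half_sole','half_sole_grip','half_sole_eye','heel','sole_block','keeper_post','flap_hinge','flap','stud_pot','rubber_square','awl']:
        for d in recognise(l,c)[:3]:
            p=T@np.append(d['xyz'],1);print(l,round(d['confidence'],2),p[:3].round(3))
E
```

```text
0.0 [ 0.24247797 -0.57538728  0.22145292] [[-9.21607045e-01 -3.88123230e-01 -9.01441587e-04]
 [-3.88124271e-01  9.21604939e-01  1.97155948e-03]
 [ 6.55649858e-05  2.16687447e-03 -9.99997650e-01]] 1.0063077671918412
side 445.24617481931006 323.135110217954 239.81225335816418 [[-0.923, -0.216, 0.319, 0.336], [-0.385, 0.471, -0.794, 0.561], [0.021, -0.855, -0.517, 0.528], [0.0, 0.0, 0.0, 1.0]]
half_sole 0.68 [ 0.452 -0.219  0.144]
half_sole_grip 0.62 [ 0.488 -0.198  0.036]
half_sole_grip 0.55 [ 0.448 -0.221  0.141]
half_sole_eye 0.85 [ 0.45  -0.218  0.14 ]
heel 0.77 [ 0.638 -0.251  0.095]
heel 0.64 [ 0.535 -0.234  0.122]
sole_block 0.88 [ 0.488 -0.2    0.039]
keeper_post 0.56 [0.524 0.189 0.025]
flap_hinge 0.97 [0.521 0.187 0.021]
flap 0.69 [0.535 0.057 0.183]
stud_pot 0.71 [ 0.755 -0.034  0.027]
rubber_square 0.71 [0.431 0.005 0.008]
awl 0.94 [0.388 0.17  0.028]
top 576.2609225649314 311.4294821699829 246.0965827764073 [[-0.001, -0.972, 0.237, 0.312], [-1.0, 0.0, -0.003, -0.002], [0.003, -0.237, -0.972, 1.239], [0.0, 0.0, 0.0, 1.0]]
half_sole 0.74 [ 0.45  -0.23   0.194]
half_sole_grip 0.83 [ 0.449 -0.226  0.191]
half_sole_eye 0.63 [ 0.442 -0.229  0.194]
heel 0.97 [ 0.526 -0.248  0.146]
heel 0.73 [ 0.635 -0.25   0.106]
sole_block 0.9 [ 0.488 -0.227  0.042]
keeper_post 0.69 [0.518 0.16  0.014]
flap_hinge 0.97 [0.521 0.162 0.015]
flap 0.59 [0.529 0.053 0.213]
stud_pot 0.91 [ 0.765 -0.038  0.021]
rubber_square 0.71 [ 0.432 -0.003  0.007]
awl 0.47 [0.517 0.164 0.014]
```

View pics/side0.png

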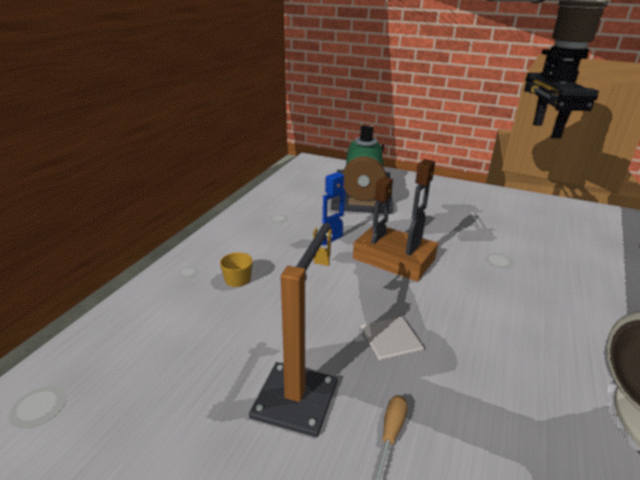

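View pics/top0.png

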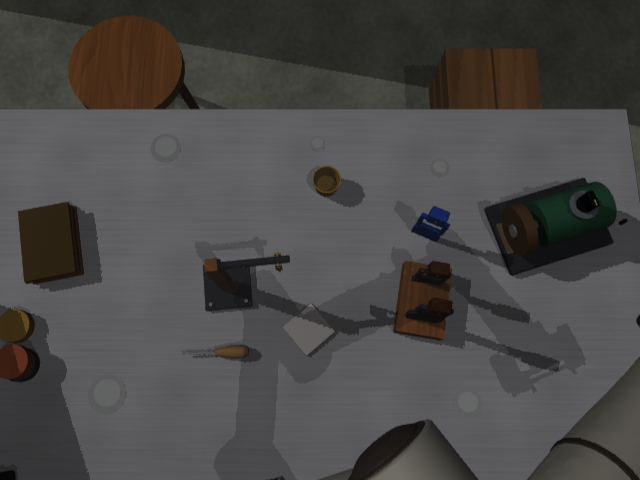

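The side view shows the post at (293,330) with its peg running to about (327,228). The block is at (395,250), with the tall pattern's grip at (426,172) and the heel's at (384,188). The blue decoy is at (334,205). In the top view the peg runs from (212,265) to (289,259), and the grips are at about (441,306) and (439,268). I'll enlarge these areas.

```bash
python3 - <<'E'
import cv2,numpy as np
t=cv2.imread('pics/top0.png');s=cv2.imread('pics/side0.png')
def tile(im,x,y,w=100,h=75):
    c=cv2.resize(im[y:y+h,x:x+w],(400,300),interpolation=cv2.INTER_CUBIC);return np.clip(c.astype(float)*1.6,0,255).astype('uint8')
g=np.vstack([np.hstack([tile(t,200,235),tile(t,375,258,100,75)]),np.hstack([tile(s,270,205),tile(s,350,150)])])
cv2.imwrite('pics/t1.png',g)
E
```

```text
(no output)
```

View pics/t1.png

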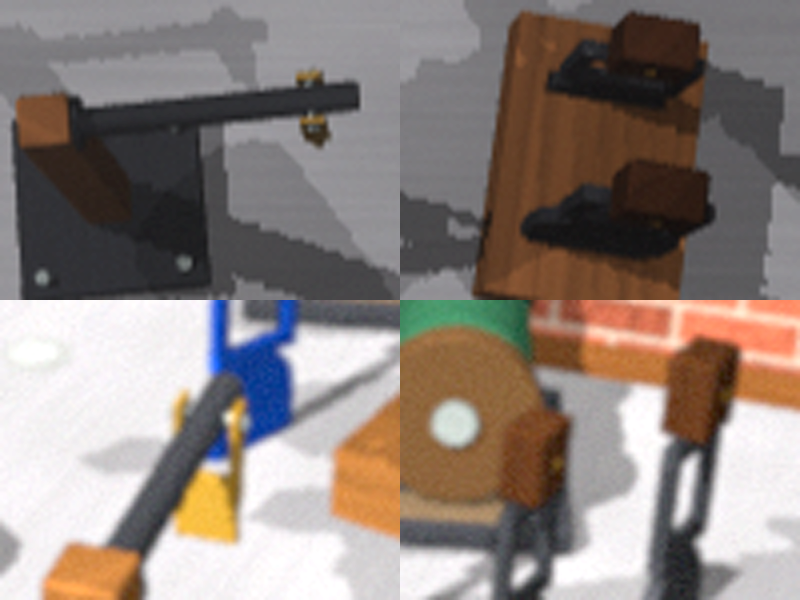

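The tiles give the peg tip at top (289.7,259) and side (327.5,227), and the root at top (220.5,265). The block's left corners are at top (403,261.7) and (394,331). The tall grip is centred near top (441,304).

```bash
cat > h.py <<'E'
from station import *
import cv2,numpy as np
def ray(c,u,v):
    k=calibration(c);T=np.array(k['cam_to_world']);d=T[:3,:3]@[(u-k['cx'])/k['fx'],(v-k['cy'])/k['fy'],1];return T[:3,3],d/np.linalg.norm(d)
def atz(c,u,v,z):
    o,d=ray(c,u,v);return o+d*(z-o[2])/d[2]
def tri(*r):
    A=sum(np.eye(3)-np.outer(d,d) for o,d in r);b=sum((np.eye(3)-np.outer(d,d))@o for o,d in r);p=np.linalg.solve(A,b)
    return p,[np.linalg.norm(np.cross(p-o,d)) for o,d in r]
def proj(c,p):
    k=calibration(c);T=np.linalg.inv(np.array(k['cam_to_world']));q=T[:3,:3]@p+T[:3,3];return np.array([k['fx']*q[0]/q[2]+k['cx'],k['fy']*q[1]/q[2]+k['cy']])
E
python3 - <<'E'
from h import *
T=lambda x,y:ray('top',*x);
def tt(i,x,y):  # tile coords -> cam,u,v
    o=[('top',200,235),('top',375,258),('side',270,205),('side',350,150)][i];return o[0],x/4+o[1],y/4+o[2]
def P(n,a,b):
    p,r=tri(ray(*tt(*a)),ray(*tt(*b)));print(n,p.round(4),np.round(r,4))
P('tip',(0,359,96),(2,230,85)); P('root',(0,82,121),(2,128,245))
for n,x,y,z in[('tip',359,96,.213),('root',82,121,.213),('hinge',313,104,.21)]: print(n,atz(*tt(0,x,y),z).round(4))
for n,x,y in [('bl far-left',112,15),('bl near-left',76,292),('far-right',307,40)]: print(n,atz(*tt(1,x,y),.042).round(4))
# grips: top face corners, top view z=.23 / .174
for n,x,y,z in[('hs TL',227,161,.23),('hs TR',308,170,.23),('hl TL',227,14,.174),('hl TR',300,22,.174)]: print(n,atz(*tt(1,x,y),z).round(4))
for l in ['half_sole_grip','heel','flap','keeper_post']:
  for c in ['top','side']:
    for d in trace(l,c)[:2]:
        m=d['mask'].astype('uint8');x,y,w,h=cv2.boundingRect(m);print(l,c,round(d['confidence'],2),(x,y,w,h),m.sum())
# predicted grip corners for guess
b=atz(*tt(1,112,15),.042)-atz(*tt(1,76,292),.042);a=np.arctan2(b[1],b[0]);print('yaw',np.degrees(a))
E
```

```text
tip [0.5404 0.0344 0.2091] [0.0013 0.0013]
root [0.5249 0.1584 0.2211] [0.0001 0.0001]
tip [0.5382 0.0339 0.213 ]
root [0.5267 0.1597 0.213 ]
hinge [0.5352 0.055  0.21  ]
bl far-left [ 0.5698 -0.2008  0.042 ]
bl near-left [ 0.4235 -0.1765  0.042 ]
far-right [ 0.5562 -0.3037  0.042 ]
hs TL [ 0.4635 -0.2178  0.23  ]
hs TR [ 0.4594 -0.2534  0.23  ]
hl TL [ 0.5419 -0.2333  0.174 ]
hl TR [ 0.538  -0.2677  0.174 ]
half_sole_grip top 0.59 (405, 298, 49, 25) 830
half_sole_grip side 0.5 (250, 224, 88, 213) 7398
heel top 0.76 (413, 262, 38, 23) 640
heel top 0.63 (413, 208, 37, 33) 795
heel side 0.8 (323, 173, 22, 71) 947
heel side 0.65 (372, 177, 22, 67) 897
flap top 0.3 (284, 305, 50, 50) 1397
flap side 0.87 (313, 228, 20, 38) 402
keeper_post top 0.91 (204, 254, 86, 57) 2569
keeper_post top 0.75 (405, 298, 49, 25) 777
keeper_post side 0.87 (249, 222, 90, 215) 7826
keeper_post side 0.74 (220, 252, 33, 34) 913
yaw -9.418271808598282
```

>>> servo_tool:
  deltas:
    - {"tz": -40}
    - {"tz": -80}
    - {"tx": -32, "ty": 23, "tz": -98, "az": 0.055}
    - {"tx": -64, "ty": 47, "tz": -98, "az": 0.11}
    - {"tx": -97, "ty": 70, "tz": -98, "az": 0.165}
    - {"tx": -129, "ty": 94, "tz": -98, "az": 0.22}
    - {"tx": -161, "ty": 117, "tz": -98, "az": 0.275}
    - {"tx": -194, "ty": 141, "tz": -98, "az": 0.33}
    - {"tx": -226, "ty": 164, "tz": -98, "az": 0.385}
    - {"tx": -258, "ty": 188, "tz": -98, "az": 0.44}
    - {"tx": -291, "ty": 211, "tz": -98, "az": 0.495}
    - {"tx": -323, "ty": 235, "tz": -98, "az": 0.55}

```text
schema error: expected keys tx, ty, tz, ax, ay, az, claw
```

>>> servo_tool:
  deltas:
    - {"tx": 0}
    - {"tx": 0}
    - {"tx": 0}

```text
schema error: expected keys tx, ty, tz, ax, ay, az, claw
```

```bash
cat >> h.py <<'E'
def wcam():
    s=sense();k=calibration('wrist');M=np.eye(4);M[:3,:3]=s['ee_rot'];M[:3,3]=s['tcp_pos'];return k,M@np.array(k['hand_eye']),s
def wray(k,T,u,v):
    d=T[:3,:3]@[(u-k['cx'])/k['fx'],(v-k['cy'])/k['fy'],1];return T[:3,3],d/np.linalg.norm(d)
def wproj(k,T,p):
    q=np.linalg.inv(T)@np.append(p,1);return np.array([k['fx']*q[0]/q[2]+k['cx'],k['fy']*q[1]/q[2]+k['cy']])
E
python3 - <<'E'
from h import *
k,T,s=wcam();im=capture('wrist');cv2.imwrite('pics/w1.png',im)
print(s['time_s'],s['tcp_pos'],s['ee_rot'],s['joints']);print(k['fx'],k['cx'],k['cy'],T.round(3).tolist())
for l in ['half_sole_grip','heel']:
    for d in recognise(l,'wrist')[:2]: print(l,d['confidence'],(T@np.append(d['xyz'],1))[:3].round(4))
a=np.radians(-8.5);R=np.array([[np.cos(a),-np.sin(a)],[np.sin(a),np.cos(a)]])
for x,y in[(-12,-18),(12,-18),(12,18),(-12,18)]:
    p=np.array([.4492,-.2335])+R@[x/1e3,y/1e3];print(wproj(k,T,np.append(p,.23)).round(1))
E
```

```text
1.6 [ 0.24271764 -0.57592549  0.22256586] [[-9.21526620e-01 -3.88315191e-01  2.27412591e-05]
 [-3.88315192e-01  9.21526620e-01 -3.15913816e-05]
 [-8.68926226e-06 -3.79430756e-05 -9.99999999e-01]] [-5.23331642e+01  2.20400791e+01  4.52436089e-01  8.02922532e-05
 -6.84101280e+01 -1.48171591e+01]
405.09499134161825 313.3619134387736 229.41627910786104 [[-0.387, 0.892, 0.232, 0.179], [0.922, 0.375, 0.097, -0.603], [-0.001, 0.251, -0.968, 0.385], [0.0, 0.0, 0.0, 1.0]]
[692.4 765. ]
[664.2 786.3]
[707.  804.9]
[735.6 784.5]
```

View pics/w1.png

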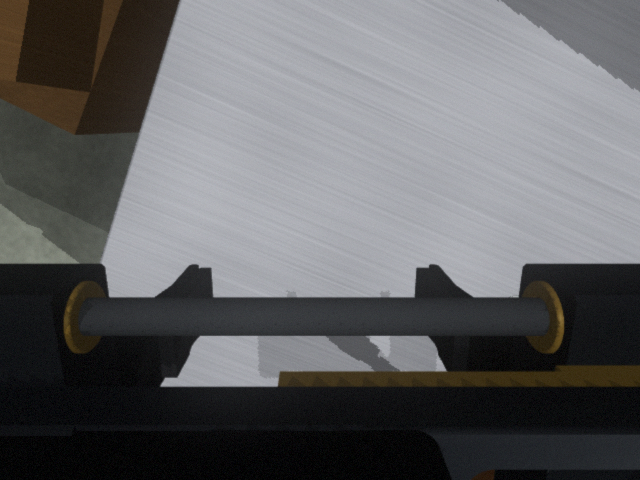

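The wrist view shows only the bare table and the fingers at about (190,290) and (430,290). The move was refused because every key is required. I'll resend it, stopping 65 mm short so the grip comes into the wrist view.

>>> servo_tool:
  deltas:
    - {"tx": 0, "ty": 0, "tz": -40, "ax": 0, "ay": 0, "az": 0, "claw": 87}
    - {"tx": -34, "ty": 18, "tz": -80, "ax": 0, "ay": 0, "az": 0.05, "claw": 87}
    - {"tx": -69, "ty": 37, "tz": -98, "ax": 0, "ay": 0, "az": 0.1, "claw": 87}
    - {"tx": -103, "ty": 55, "tz": -98, "ax": 0, "ay": 0, "az": 0.15, "claw": 87}
    - {"tx": -138, "ty": 73, "tz": -98, "ax": 0, "ay": 0, "az": 0.2, "claw": 87}
    - {"tx": -172, "ty": 92, "tz": -98, "ax": 0, "ay": 0, "az": 0.25, "claw": 87}
    - {"tx": -206, "ty": 110, "tz": -98, "ax": 0, "ay": 0, "az": 0.3, "claw": 87}
    - {"tx": -241, "ty": 128, "tz": -98, "ax": 0, "ay": 0, "az": 0.35, "claw": 87}
    - {"tx": -275, "ty": 147, "tz": -98, "ax": 0, "ay": 0, "az": 0.4, "claw": 87}
    - {"tx": -310, "ty": 165, "tz": -98, "ax": 0, "ay": 0, "az": 0.45, "claw": 87}
    - {"tx": -344, "ty": 184, "tz": -98, "ax": 0, "ay": 0, "az": 0.5, "claw": 87}
    - {"tx": -378, "ty": 202, "tz": -98, "ax": 0, "ay": 0, "az": 0.55, "claw": 87}

```text
time_s: 2.75
tcp_pos: [0.5134, -0.2411, 0.3209]
ee_rot: [[-0.988, 0.153, 0.001], [0.153, 0.988, -0.0], [-0.001, 0.0, -1.0]]
wrist_force: [0.0, -0.7, 0.1]
gripper_width: 1.006
gripper_force: 0.0
```

>>> servo_tool:
  deltas:
    - {"tx": 0, "ty": 0, "tz": 0, "ax": 0, "ay": 0, "az": 0, "claw": 87}
    - {"tx": 0, "ty": 0, "tz": 0, "ax": 0, "ay": 0, "az": 0, "claw": 87}
    - {"tx": 0, "ty": 0, "tz": 0, "ax": 0, "ay": 0, "az": 0, "claw": 87}

```text
time_s: 3.0
tcp_pos: [0.5125, -0.2429, 0.3205]
ee_rot: [[-0.989, 0.15, -0.0], [0.15, 0.989, -0.0], [0.0, -0.0, -1.0]]
wrist_force: [-0.3, -0.8, -0.1]
gripper_width: 0.999
gripper_force: 0.0
```

```bash

python3 - <<'E'
from h import *
k,T,s=wcam();im=capture('wrist');cv2.imwrite('pics/w2.png',im)
print(s['time_s'],s['tcp_pos'],s['ee_rot'],s['joints'])
np.save('T2.npy',T)
for l in ['half_sole_grip','heel']:
    for d in recognise(l,'wrist')[:2]: print(l,d['confidence'],(T@np.append(d['xyz'],1))[:3].round(4))
a=np.radians(-8.5);R=np.array([[np.cos(a),-np.sin(a)],[np.sin(a),np.cos(a)]])
for x,y in[(-12,-18),(12,-18),(12,18),(-12,18)]:
    p=np.array([.4492,-.2335])+R@[x/1e3,y/1e3];print(wproj(k,T,np.append(p,.23)).round(1))
E
```

```text
3.0 [ 0.51251714 -0.24289575  0.32051873] [[-9.88722991e-01  1.49755461e-01 -3.86667180e-04]
 [ 1.49755510e-01  9.88723054e-01 -1.01710556e-04]
 [ 3.67075044e-04 -1.58469106e-04 -9.99999920e-01]] [-8.98743544e+00  1.33843014e+01  2.00784626e+00  9.40098025e-03
 -7.86445170e+01 -8.96271745e+01]
half_sole_grip 0.82 [ 0.4522 -0.2299  0.2312]
heel 0.85 [ 0.5299 -0.2463  0.1644]
heel 0.72 [ 0.6342 -0.2572  0.1556]
[284.8 111.5]
[285.7 152.2]
[344.3 152. ]
[344.9 111.3]
```

View pics/w2.png

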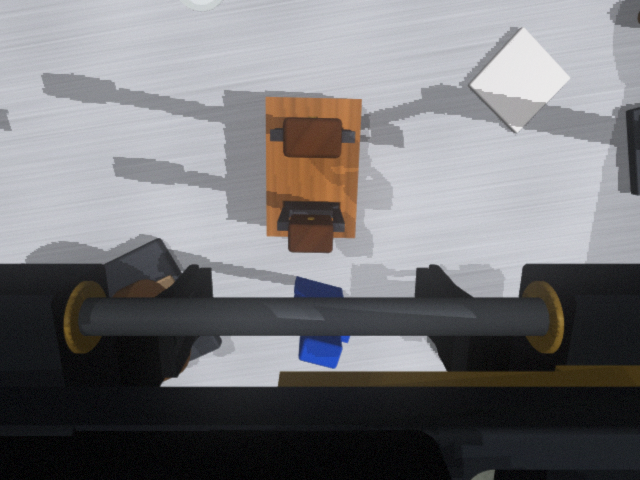

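The wrist view shows the tall grip at about u 284–342, v 118–157, with the heel's grip at (311,235) and the rubber square at (520,80). The grip is about 3 mm further out in x than predicted. I'll refine with its mask.

```bash

python3 - <<'E'
from h import *
k=calibration('wrist');T=np.load('T2.npy');im=cv2.imread('pics/w2.png')
# dark brown grip on darker-than-block colour
r=im[105:170,275:352];hsv=cv2.cvtColor(r,cv2.COLOR_BGR2HSV)
m=((hsv[...,1]>90)&(hsv[...,2]<125)).astype('uint8')
n,l,st,_=cv2.connectedComponentsWithStats(m);i=1+st[1:,4].argmax()
c=np.argwhere(l==i)[:,::-1].astype(np.float32)+[275,105];rect=cv2.minAreaRect(c.astype(np.float32));print(rect)
u,v=rect[0]
# top-view & side-view grip top face centres
rw=wray(k,T,u,v)
cs=(350+702/4-0*100, 0)
rs=ray('side',350+(710-400)/4,150+(352-300)/4)   # top face centre in side tile
rt=ray('top',375+(662-400)/4,258+175/4)          # top face centre in top tile
print(tri(rw,rs),tri(rw,rt),tri(rw,rs,rt))
o,d=rw;print(o+d*(.23-o[2])/d[2])
E
```

```text
((310.1276550292969, 137.14810180664062), (71.29110717773438, 40.64381790161133), 1.5074357986450195)
(array([ 0.45203323, -0.23687218,  0.22623011]), [np.float64(0.00014290780375608673), np.float64(0.00014290780375623676)]) (array([ 0.45481801, -0.23532739,  0.22642648]), [np.float64(0.0033212701973326605), np.float64(0.0033212701973326345)]) (array([ 0.45384922, -0.23538183,  0.22682229]), [np.float64(0.002480544957674405), np.float64(0.0018730238731326937), np.float64(0.004203812169219882)])
[ 0.45178409 -0.23684291  0.23      ]
```

>>> servo_tool:
  deltas:
    - {"tx": 30, "ty": -1, "tz": 0, "ax": 0, "ay": 0, "az": 0.01, "claw": 87}
    - {"tx": 61, "ty": -1, "tz": 0, "ax": 0, "ay": 0, "az": 0.01, "claw": 87}
    - {"tx": 61, "ty": -1, "tz": 20, "ax": 0, "ay": 0, "az": 0.01, "claw": 87}
    - {"tx": 61, "ty": -1, "tz": 45, "ax": 0, "ay": 0, "az": 0.01, "claw": 87}
    - {"tx": 61, "ty": -1, "tz": 70, "ax": 0, "ay": 0, "az": 0.01, "claw": 87}
    - {"tx": 61, "ty": -1, "tz": 95, "ax": 0, "ay": 0, "az": 0.01, "claw": 87}
    - {"tx": 61, "ty": -1, "tz": 115, "ax": 0, "ay": 0, "az": 0.01, "claw": 87}
    - {"tx": 61, "ty": -1, "tz": 128, "ax": 0, "ay": 0, "az": 0.01, "claw": 87}
    - {"tx": 61, "ty": -1, "tz": 128, "ax": 0, "ay": 0, "az": 0.01, "claw": 87}

```text
time_s: 3.9
tcp_pos: [0.4495, -0.2352, 0.1897]
ee_rot: [[-0.987, 0.163, -0.006], [0.163, 0.987, 0.002], [0.006, 0.001, -1.0]]
wrist_force: [-0.6, 0.5, -0.7]
gripper_width: 0.994
gripper_force: 0.0
```

>>> servo_tool:
  deltas:
    - {"tx": 0, "ty": 0, "tz": 0, "ax": 0, "ay": 0, "az": 0, "claw": 60}
    - {"tx": 0, "ty": 0, "tz": 0, "ax": 0, "ay": 0, "az": 0, "claw": 45}
    - {"tx": 0, "ty": 0, "tz": 0, "ax": 0, "ay": 0, "az": 0, "claw": 30}
    - {"tx": 0, "ty": 0, "tz": 0, "ax": 0, "ay": 0, "az": 0, "claw": 20}
    - {"tx": 0, "ty": 0, "tz": 0, "ax": 0, "ay": 0, "az": 0, "claw": 20}
    - {"tx": 0, "ty": 0, "tz": 0, "ax": 0, "ay": 0, "az": 0, "claw": 20}
    - {"tx": 0, "ty": 0, "tz": 0, "ax": 0, "ay": 0, "az": 0, "claw": 20}
    - {"tx": 0, "ty": 0, "tz": 0, "ax": 0, "ay": 0, "az": 0, "claw": 20}

```text
time_s: 4.57
tcp_pos: [0.4522, -0.2348, 0.1927]
ee_rot: [[-0.987, 0.16, 0.0], [0.16, 0.987, -0.0], [-0.0, -0.0, -1.0]]
wrist_force: [-0.2, -0.4, 0.8]
gripper_width: 0.48
gripper_force: 0.0
```

>>> servo_tool:
  deltas:
    - {"tx": 0, "ty": 0, "tz": 0, "ax": 0, "ay": 0, "az": 0, "claw": 20}
    - {"tx": 0, "ty": 0, "tz": 0, "ax": 0, "ay": 0, "az": 0, "claw": 20}
    - {"tx": 0, "ty": 0, "tz": 0, "ax": 0, "ay": 0, "az": 0, "claw": 20}
    - {"tx": 0, "ty": 0, "tz": 0, "ax": 0, "ay": 0, "az": 0, "claw": 20}
    - {"tx": 0, "ty": 0, "tz": 0, "ax": 0, "ay": 0, "az": 0, "claw": 20}

```text
time_s: 4.98
tcp_pos: [0.4522, -0.2348, 0.1926]
ee_rot: [[-0.987, 0.16, 0.0], [0.16, 0.987, 0.0], [-0.0, 0.0, -1.0]]
wrist_force: [-0.4, 1.1, 0.5]
gripper_width: 0.41
gripper_force: 29.9
```

>>> servo_tool:
  deltas:
    - {"tx": 0, "ty": 0, "tz": -3, "ax": 0, "ay": 0, "az": 0, "claw": 20}
    - {"tx": 0, "ty": 0, "tz": -8, "ax": 0, "ay": 0, "az": 0, "claw": 20}
    - {"tx": 0, "ty": 0, "tz": -15, "ax": 0, "ay": 0, "az": 0, "claw": 20}
    - {"tx": 0, "ty": 0, "tz": -23, "ax": 0, "ay": 0, "az": 0, "claw": 20}
    - {"tx": 0, "ty": 0, "tz": -31, "ax": 0, "ay": 0, "az": 0, "claw": 20}
    - {"tx": 0, "ty": 0, "tz": -39, "ax": 0, "ay": 0, "az": 0, "claw": 20}
    - {"tx": 0, "ty": 0, "tz": -47, "ax": 0, "ay": 0, "az": 0, "claw": 20}
    - {"tx": 0, "ty": 0, "tz": -55, "ax": 0, "ay": 0, "az": 0, "claw": 20}
    - {"tx": 0, "ty": 0, "tz": -60, "ax": 0, "ay": 0, "az": 0, "claw": 20}
    - {"tx": 0, "ty": 0, "tz": -60, "ax": 0, "ay": 0, "az": 0, "claw": 20}

```text
time_s: 5.82
tcp_pos: [0.4529, -0.235, 0.2542]
ee_rot: [[-0.987, 0.16, 0.003], [0.16, 0.987, -0.001], [-0.003, -0.0, -1.0]]
wrist_force: [0.4, -0.7, -1.5]
gripper_width: 0.409
gripper_force: 29.9
```

>>> servo_tool:
  deltas:
    - {"tx": 2, "ty": 10, "tz": 0, "ax": 0, "ay": 0, "az": -0.06, "claw": 20}
    - {"tx": 5, "ty": 30, "tz": 0, "ax": 0, "ay": 0, "az": -0.18, "claw": 20}
    - {"tx": 9, "ty": 55, "tz": 0, "ax": 0, "ay": 0, "az": -0.3, "claw": 20}
    - {"tx": 13, "ty": 79, "tz": 0, "ax": 0, "ay": 0, "az": -0.42, "claw": 20}
    - {"tx": 5, "ty": 100, "tz": 0, "ax": 0, "ay": 0, "az": -0.54, "claw": 20}
    - {"tx": -7, "ty": 120, "tz": 0, "ax": 0, "ay": 0, "az": -0.66, "claw": 20}
    - {"tx": -19, "ty": 140, "tz": 0, "ax": 0, "ay": 0, "az": -0.78, "claw": 20}
    - {"tx": -31, "ty": 160, "tz": 0, "ax": 0, "ay": 0, "az": -0.9, "claw": 20}
    - {"tx": -43, "ty": 178, "tz": 0, "ax": 0, "ay": 0, "az": -1.02, "claw": 20}
    - {"tx": -53, "ty": 194, "tz": 0, "ax": 0, "ay": 0, "az": -1.14, "claw": 20}
    - {"tx": -60, "ty": 204, "tz": 0, "ax": 0, "ay": 0, "az": -1.26, "claw": 20}
    - {"tx": -61, "ty": 207, "tz": 0, "ax": 0, "ay": 0, "az": -1.38, "claw": 20}

```text
time_s: 6.82
tcp_pos: [0.5468, -0.0388, 0.2516]
ee_rot: [[-0.338, -0.941, -0.001], [-0.941, 0.338, 0.0], [0.0, 0.001, -1.0]]
wrist_force: [0.1, -0.5, -1.7]
gripper_width: 0.413
gripper_force: 29.9
```

>>> servo_tool:
  deltas:
    - {"tx": 0, "ty": 0, "tz": 2, "ax": 0, "ay": 0, "az": -0.12, "claw": 20}
    - {"tx": 0, "ty": 0, "tz": 5, "ax": 0, "ay": 0, "az": -0.24, "claw": 20}
    - {"tx": 0, "ty": 0, "tz": 8, "ax": 0, "ay": 0, "az": -0.36, "claw": 20}
    - {"tx": 0, "ty": 0, "tz": 11, "ax": 0, "ay": 0, "az": -0.45, "claw": 20}
    - {"tx": 0, "ty": 0, "tz": 13, "ax": 0, "ay": 0, "az": -0.45, "claw": 20}
    - {"tx": 0, "ty": 0, "tz": 13, "ax": 0, "ay": 0, "az": -0.45, "claw": 20}
    - {"tx": 0, "ty": 0, "tz": 13, "ax": 0, "ay": 0, "az": -0.45, "claw": 20}
    - {"tx": 0, "ty": 0, "tz": 13, "ax": 0, "ay": 0, "az": -0.45, "claw": 20}

```text
time_s: 7.48
tcp_pos: [0.5456, -0.0403, 0.2396]
ee_rot: [[0.096, -0.995, 0.0], [-0.995, -0.096, -0.0], [0.0, -0.0, -1.0]]
wrist_force: [-0.7, -0.8, -2.2]
gripper_width: 0.41
gripper_force: 30.0
```

```bash

python3 - <<'E'
from h import *
k,T,s=wcam();np.save('T3.npy',T)
w=capture('wrist');si=capture('side');t=capture('top')
for n,i in[('w3',w),('s3',si),('t3',t)]: cv2.imwrite(f'pics/{n}.png',i)
print(s['time_s'],s['tcp_pos'],s['ee_rot'].tolist(),s['joints'],T.round(3).tolist())
f=lambda im,x,y:cv2.resize(im[y:y+150,x:x+200],(400,300),interpolation=cv2.INTER_CUBIC)
f2=lambda im,x,y:cv2.resize(im[y:y+75,x:x+100],(400,300),interpolation=cv2.INTER_CUBIC)
g=np.vstack([np.hstack([cv2.resize(w,(400,300)),f(t,200,180)]),np.hstack([f(si,250,130),f2(si,290,160)])])
cv2.imwrite('pics/t3m.png',np.clip(g*1.3,0,255).astype('uint8'))
print(wproj(k,T,[.539,.034,.217]),wproj(k,T,[.5267,.159,.217]))
E
```

```text
7.4833 [ 0.54563892 -0.04030204  0.23962196] [[0.09646509780548629, -0.9953363635104999, 9.153727121972437e-05], [-0.9953363669834707, -0.09646510086335598, -2.9590006487538313e-05], [3.828216155451278e-05, -8.825597210957344e-05, -0.9999999953726798]] [ 1.27593773e+01  1.37530988e+01 -9.01355798e+00  3.04953758e-03
 -6.72286025e+01 -7.22490638e+00] [[-0.995, -0.092, -0.023, 0.552], [-0.095, 0.964, 0.249, -0.109], [-0.001, 0.25, -0.968, 0.402], [0.0, 0.0, 0.0, 1.0]]
[311.88886126 404.60432548] [312.68656094 582.18050325]
```

View pics/t3m.png

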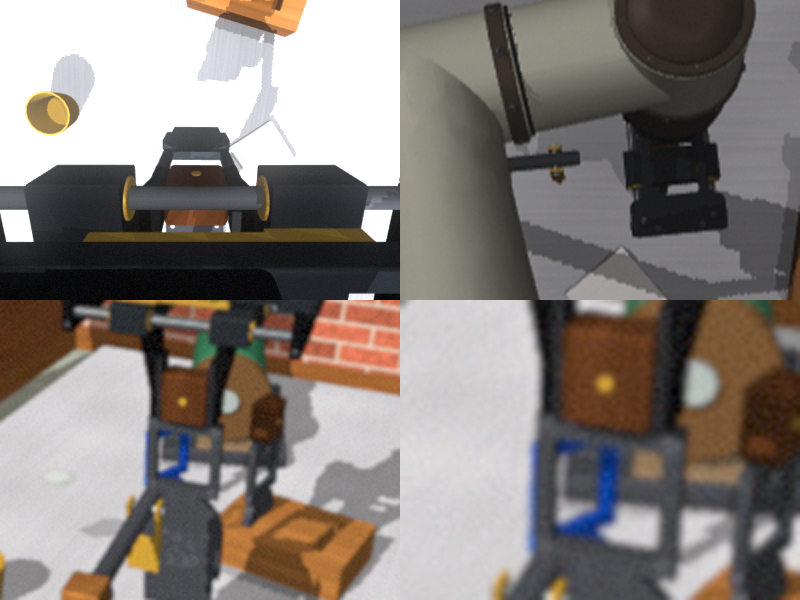

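The tile picture shows the held pattern facing the side camera. The eye's upper corners are at side (329,195) and (355,197.5), and the peg and flap are below left. In the top view the peg is in line with the gripper.

```bash

python3 - <<'E'
from h import *
e=np.array([.5456,-.0403,.227]);y=np.array([.995,.096,0])
for s in(-.022,.022): print('eye',proj('side',e+s*y).round(1))
for n,p in[('tip',[.539,.034,.21]),('tip2',[.5404,.034,.21]),('root',[.5267,.159,.21]),('rootL',[.5267+.007,.159,.21]),('rootR',[.5267-.007,.159,.21])]: print(n,proj('side',np.array(p)).round(1))
E
```

```text
eye [357.1 196.7]
eye [330.  192.6]
tip [329.3 226. ]
tip2 [328.5 225.8]
root [300.5 273.6]
rootL [295.3 272.3]
rootR [305.7 275. ]
```

>>> servo_tool:
  deltas:
    - {"tx": -8, "ty": 0, "tz": 0, "ax": 0, "ay": 0, "az": 0, "claw": 20}
    - {"tx": -20, "ty": 0, "tz": 0, "ax": 0, "ay": 0, "az": 0, "claw": 20}
    - {"tx": -32, "ty": 0, "tz": 0, "ax": 0, "ay": 0, "az": 0, "claw": 20}
    - {"tx": -42, "ty": 0, "tz": 0, "ax": 0, "ay": 0, "az": 0, "claw": 20}
    - {"tx": -52, "ty": 0, "tz": 0, "ax": 0, "ay": 0, "az": 0, "claw": 20}
    - {"tx": -60, "ty": 0, "tz": 0, "ax": 0, "ay": 0, "az": 0, "claw": 20}
    - {"tx": -68, "ty": 0, "tz": 0, "ax": 0, "ay": 0, "az": 0, "claw": 20}
    - {"tx": -75, "ty": 0, "tz": 0, "ax": 0, "ay": 0, "az": 0, "claw": 20}
    - {"tx": -80, "ty": 0, "tz": 0, "ax": 0, "ay": 0, "az": 0, "claw": 20}
    - {"tx": -84, "ty": 0, "tz": 0, "ax": 0, "ay": 0, "az": 0, "claw": 20}
    - {"tx": -84, "ty": 0, "tz": 0, "ax": 0, "ay": 0, "az": 0, "claw": 20}
    - {"tx": -84, "ty": 0, "tz": 0, "ax": 0, "ay": 0, "az": 0, "claw": 20}

```text
time_s: 8.63
tcp_pos: [0.5374, 0.0434, 0.2395]
ee_rot: [[0.098, -0.995, -0.0], [-0.995, -0.098, -0.0], [0.0, 0.0, -1.0]]
wrist_force: [-0.1, -0.1, -2.0]
gripper_width: 0.409
gripper_force: 30.0
```

```bash

python3 - <<'E'
from h import *
si=capture('side');t=capture('top')
g=np.hstack([cv2.resize(si[170:270,270:370],(400,400),interpolation=cv2.INTER_CUBIC),cv2.resize(t[210:310,200:300],(400,400),interpolation=cv2.INTER_CUBIC)])
cv2.imwrite('pics/m4.png',np.clip(g*1.3,0,255).astype('uint8'))
E
```

```text
(no output)
```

View pics/m4.png

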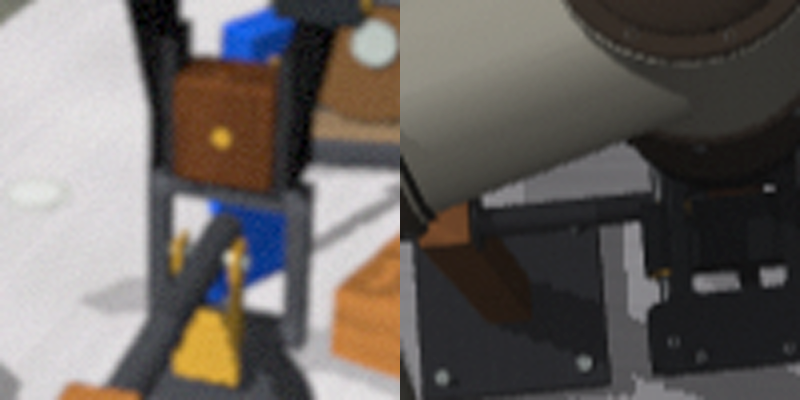

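The peg tip, at tile (225,220), is inside the eye (u 170–290, upper edge at about 198) and nearly central. I'll push on through the flap.

>>> servo_tool:
  deltas:
    - {"tx": -4, "ty": 0, "tz": 0, "ax": 0, "ay": 0, "az": 0, "claw": 20}
    - {"tx": -10, "ty": 0, "tz": 0, "ax": 0, "ay": 0, "az": 0, "claw": 20}
    - {"tx": -17, "ty": 0, "tz": 0, "ax": 0, "ay": 0, "az": 0, "claw": 20}
    - {"tx": -24, "ty": 0, "tz": 0, "ax": 0, "ay": 0, "az": 0, "claw": 20}
    - {"tx": -31, "ty": 0, "tz": 0, "ax": 0, "ay": 0, "az": 0, "claw": 20}
    - {"tx": -38, "ty": 0, "tz": 0, "ax": 0, "ay": 0, "az": 0, "claw": 20}
    - {"tx": -45, "ty": 0, "tz": 0, "ax": 0, "ay": 0, "az": 0, "claw": 20}
    - {"tx": -52, "ty": 0, "tz": 0, "ax": 0, "ay": 0, "az": 0, "claw": 20}
    - {"tx": -59, "ty": 0, "tz": 0, "ax": 0, "ay": 0, "az": 0, "claw": 20}
    - {"tx": -66, "ty": 0, "tz": 0, "ax": 0, "ay": 0, "az": 0, "claw": 20}
    - {"tx": -73, "ty": 0, "tz": 0, "ax": 0, "ay": 0, "az": 0, "claw": 20}
    - {"tx": -79, "ty": 0, "tz": 0, "ax": 0, "ay": 0, "az": 0, "claw": 20}

```text
time_s: 9.73
tcp_pos: [0.5296, 0.1228, 0.2396]
ee_rot: [[0.098, -0.995, 0.0], [-0.995, -0.098, 0.0], [-0.0, -0.0, -1.0]]
wrist_force: [0.4, 0.2, -2.5]
gripper_width: 0.413
gripper_force: 30.0
```

>>> servo_tool:
  deltas:
    - {"tx": 0, "ty": 0, "tz": 0, "ax": 0, "ay": 0, "az": 0, "claw": 20}
    - {"tx": 0, "ty": 0, "tz": 0, "ax": 0, "ay": 0, "az": 0, "claw": 20}
    - {"tx": 0, "ty": 0, "tz": 0, "ax": 0, "ay": 0, "az": 0, "claw": 20}
    - {"tx": 0, "ty": 0, "tz": 0, "ax": 0, "ay": 0, "az": 0, "claw": 20}

```text
time_s: 10.07
tcp_pos: [0.5296, 0.1217, 0.2395]
ee_rot: [[0.097, -0.995, -0.0], [-0.995, -0.097, -0.0], [0.0, 0.0, -1.0]]
wrist_force: [0.0, -0.2, -2.0]
gripper_width: 0.41
gripper_force: 30.0
```

```bash

python3 - <<'E'
from h import *
si=capture('side');t=capture('top');cv2.imwrite('pics/s5.png',si)
g=np.hstack([cv2.resize(si[170:310,250:390],(420,420),interpolation=cv2.INTER_CUBIC),cv2.resize(t[230:310,200:270],(368,420),interpolation=cv2.INTER_CUBIC)])
cv2.imwrite('pics/m5.png',np.clip(g*1.3,0,255).astype('uint8'))
E
```

```text
(no output)
```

View pics/m5.png

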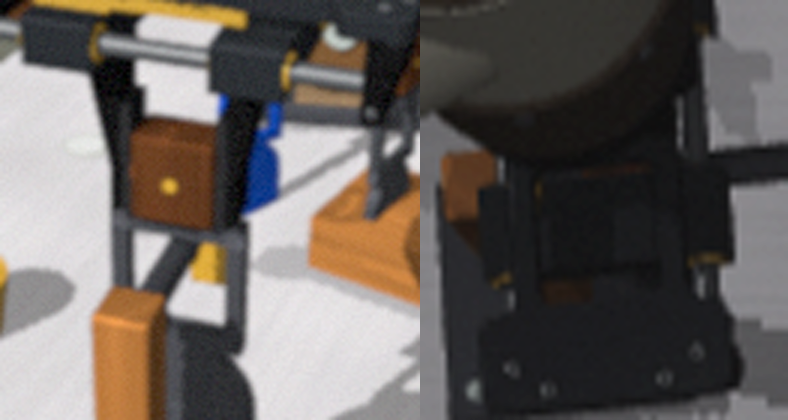

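Through the eye the flap, at tile (208,262), hangs down behind the plate. The peg runs through the eye to the upright. Next I'll lower onto the peg.

>>> servo_tool:
  deltas:
    - {"tx": 0, "ty": 0, "tz": 2, "ax": 0, "ay": 0, "az": 0, "claw": 20}
    - {"tx": 0, "ty": 0, "tz": 4, "ax": 0, "ay": 0, "az": 0, "claw": 20}
    - {"tx": 0, "ty": 0, "tz": 6, "ax": 0, "ay": 0, "az": 0, "claw": 20}
    - {"tx": 0, "ty": 0, "tz": 6, "ax": 0, "ay": 0, "az": 0, "claw": 20}
    - {"tx": 0, "ty": 0, "tz": 6, "ax": 0, "ay": 0, "az": 0, "claw": 20}

```text
time_s: 10.58
tcp_pos: [0.5295, 0.1219, 0.2333]
ee_rot: [[0.098, -0.995, -0.0], [-0.995, -0.098, -0.0], [0.0, 0.0, -1.0]]
wrist_force: [0.3, 0.6, -1.1]
gripper_width: 0.41
gripper_force: 30.0
```

>>> servo_tool:
  deltas:
    - {"tx": 0, "ty": 0, "tz": 1, "ax": 0, "ay": 0, "az": 0, "claw": 20}
    - {"tx": 0, "ty": 0, "tz": 1.5, "ax": 0, "ay": 0, "az": 0, "claw": 20}
    - {"tx": 0, "ty": 0, "tz": 1.5, "ax": 0, "ay": 0, "az": 0, "claw": 20}
    - {"tx": 0, "ty": 0, "tz": 1.5, "ax": 0, "ay": 0, "az": 0, "claw": 20}

```text
time_s: 10.92
tcp_pos: [0.5296, 0.122, 0.232]
ee_rot: [[0.098, -0.995, -0.0], [-0.995, -0.098, -0.0], [0.0, 0.0, -1.0]]
wrist_force: [0.4, -0.1, -1.4]
gripper_width: 0.414
gripper_force: 30.0
```

>>> servo_tool:
  deltas:
    - {"tx": 0, "ty": 0, "tz": 0.7, "ax": 0, "ay": 0, "az": 0, "claw": 20}
    - {"tx": 0, "ty": 0, "tz": 1.4, "ax": 0, "ay": 0, "az": 0, "claw": 20}
    - {"tx": 0, "ty": 0, "tz": 1.4, "ax": 0, "ay": 0, "az": 0, "claw": 20}
    - {"tx": 0, "ty": 0, "tz": 1.4, "ax": 0, "ay": 0, "az": 0, "claw": 20}

```text
time_s: 11.25
tcp_pos: [0.5296, 0.1219, 0.2306]
ee_rot: [[0.098, -0.995, -0.0], [-0.995, -0.098, -0.0], [0.0, 0.0, -1.0]]
wrist_force: [-0.4, -0.0, -2.2]
gripper_width: 0.408
gripper_force: 30.0
```

>>> servo_tool:
  deltas:
    - {"tx": 0, "ty": 0, "tz": 0.7, "ax": 0, "ay": 0, "az": 0, "claw": 20}
    - {"tx": 0, "ty": 0, "tz": 1, "ax": 0, "ay": 0, "az": 0, "claw": 20}
    - {"tx": 0, "ty": 0, "tz": 1, "ax": 0, "ay": 0, "az": 0, "claw": 20}
    - {"tx": 0, "ty": 0, "tz": 1, "ax": 0, "ay": 0, "az": 0, "claw": 20}

```text
time_s: 11.58
tcp_pos: [0.5296, 0.1219, 0.2296]
ee_rot: [[0.098, -0.995, -0.0], [-0.995, -0.098, -0.0], [0.0, 0.0, -1.0]]
wrist_force: [0.3, -0.9, -2.3]
gripper_width: 0.407
gripper_force: 30.0
```

>>> servo_tool:
  deltas:
    - {"tx": 0, "ty": 0, "tz": 0.7, "ax": 0, "ay": 0, "az": 0, "claw": 20}
    - {"tx": 0, "ty": 0, "tz": 1, "ax": 0, "ay": 0, "az": 0, "claw": 20}
    - {"tx": 0, "ty": 0, "tz": 1, "ax": 0, "ay": 0, "az": 0, "claw": 20}
    - {"tx": 0, "ty": 0, "tz": 1, "ax": 0, "ay": 0, "az": 0, "claw": 20}

```text
time_s: 11.92
tcp_pos: [0.5297, 0.1219, 0.2294]
ee_rot: [[0.098, -0.995, 0.001], [-0.995, -0.098, 0.0], [-0.0, -0.001, -1.0]]
wrist_force: [-2.0, 0.5, 4.0]
gripper_width: 0.408
gripper_force: 30.0
```

>>> servo_tool:
  deltas:
    - {"tx": 0, "ty": 0, "tz": 0.5, "ax": 0, "ay": 0, "az": 0, "claw": 20}
    - {"tx": 0, "ty": 0, "tz": 0.8, "ax": 0, "ay": 0, "az": 0, "claw": 20}
    - {"tx": 0, "ty": 0, "tz": 0.8, "ax": 0, "ay": 0, "az": 0, "claw": 20}
    - {"tx": 0, "ty": 0, "tz": 0.8, "ax": 0, "ay": 0, "az": 0, "claw": 20}

```text
time_s: 12.25
tcp_pos: [0.5298, 0.1219, 0.2293]
ee_rot: [[0.098, -0.995, 0.001], [-0.995, -0.098, 0.0], [0.0, -0.001, -1.0]]
wrist_force: [-3.4, 0.3, 7.1]
gripper_width: 0.411
gripper_force: 30.0
```

Contact is made. I'll back off 1 mm to relieve the load, then open gently.

>>> servo_tool:
  deltas:
    - {"tx": 0, "ty": 0, "tz": -1, "ax": 0, "ay": 0, "az": 0, "claw": 20}
    - {"tx": 0, "ty": 0, "tz": -1, "ax": 0, "ay": 0, "az": 0, "claw": 20}
    - {"tx": 0, "ty": 0, "tz": -1, "ax": 0, "ay": 0, "az": 0, "claw": 36}
    - {"tx": 0, "ty": 0, "tz": -1, "ax": 0, "ay": 0, "az": 0, "claw": 38}
    - {"tx": 0, "ty": 0, "tz": -1, "ax": 0, "ay": 0, "az": 0, "claw": 41}
    - {"tx": 0, "ty": 0, "tz": -1, "ax": 0, "ay": 0, "az": 0, "claw": 45}
    - {"tx": 0, "ty": 0, "tz": -1, "ax": 0, "ay": 0, "az": 0, "claw": 50}
    - {"tx": 0, "ty": 0, "tz": -1, "ax": 0, "ay": 0, "az": 0, "claw": 60}
    - {"tx": 0, "ty": 0, "tz": -1, "ax": 0, "ay": 0, "az": 0, "claw": 70}
    - {"tx": 0, "ty": 0, "tz": -1, "ax": 0, "ay": 0, "az": 0, "claw": 87}
    - {"tx": 0, "ty": 0, "tz": -1, "ax": 0, "ay": 0, "az": 0, "claw": 87}
    - {"tx": 0, "ty": 0, "tz": -1, "ax": 0, "ay": 0, "az": 0, "claw": 87}

```text
time_s: 13.25
tcp_pos: [0.5297, 0.1219, 0.2288]
ee_rot: [[0.098, -0.995, 0.0], [-0.995, -0.098, 0.0], [-0.0, -0.0, -1.0]]
wrist_force: [-0.5, 0.4, 0.3]
gripper_width: 0.862
gripper_force: 0.0
```

>>> servo_tool:
  deltas:
    - {"tx": 0, "ty": 0, "tz": 0, "ax": 0, "ay": 0, "az": 0, "claw": 87}
    - {"tx": 0, "ty": 0, "tz": 0, "ax": 0, "ay": 0, "az": 0, "claw": 87}
    - {"tx": 0, "ty": 0, "tz": 0, "ax": 0, "ay": 0, "az": 0, "claw": 87}
    - {"tx": 0, "ty": 0, "tz": 0, "ax": 0, "ay": 0, "az": 0, "claw": 87}
    - {"tx": 0, "ty": 0, "tz": 0, "ax": 0, "ay": 0, "az": 0, "claw": 87}
    - {"tx": 0, "ty": 0, "tz": 0, "ax": 0, "ay": 0, "az": 0, "claw": 87}
    - {"tx": 0, "ty": 0, "tz": -10, "ax": 0, "ay": 0, "az": 0, "claw": 87}
    - {"tx": 0, "ty": 0, "tz": -25, "ax": 0, "ay": 0, "az": 0, "claw": 87}
    - {"tx": 0, "ty": 0, "tz": -45, "ax": 0, "ay": 0, "az": 0, "claw": 87}
    - {"tx": 0, "ty": 0, "tz": -70, "ax": 0, "ay": 0, "az": 0, "claw": 87}
    - {"tx": 0, "ty": 0, "tz": -100, "ax": 0, "ay": 0, "az": 0, "claw": 87}
    - {"tx": 0, "ty": 0, "tz": -130, "ax": 0, "ay": 0, "az": 0, "claw": 87}

```text
time_s: 14.25
tcp_pos: [0.5293, 0.1217, 0.3608]
ee_rot: [[0.098, -0.995, 0.0], [-0.995, -0.098, -0.0], [0.0, -0.0, -1.0]]
wrist_force: [0.2, -0.4, 0.5]
gripper_width: 1.001
gripper_force: 0.0
```

>>> servo_tool:
  deltas:
    - {"tx": 30, "ty": 0, "tz": 0, "ax": 0, "ay": 0, "az": 0, "claw": 87}
    - {"tx": 60, "ty": 0, "tz": 0, "ax": 0, "ay": 0, "az": 0, "claw": 87}
    - {"tx": 90, "ty": 0, "tz": 0, "ax": 0, "ay": 0, "az": 0, "claw": 87}
    - {"tx": 120, "ty": 0, "tz": 0, "ax": 0, "ay": 0, "az": 0, "claw": 87}
    - {"tx": 150, "ty": 0, "tz": 0, "ax": 0, "ay": 0, "az": 0, "claw": 87}
    - {"tx": 180, "ty": 0, "tz": 0, "ax": 0, "ay": 0, "az": 0, "claw": 87}
    - {"tx": 200, "ty": 0, "tz": 0, "ax": 0, "ay": 0, "az": 0, "claw": 87}
    - {"tx": 200, "ty": 0, "tz": 0, "ax": 0, "ay": 0, "az": 0, "claw": 87}
    - {"tx": 200, "ty": 0, "tz": 0, "ax": 0, "ay": 0, "az": 0, "claw": 87}
    - {"tx": 200, "ty": 0, "tz": 0, "ax": 0, "ay": 0, "az": 0, "claw": 87}
    - {"tx": 200, "ty": 0, "tz": 0, "ax": 0, "ay": 0, "az": 0, "claw": 87}
    - {"tx": 200, "ty": 0, "tz": 0, "ax": 0, "ay": 0, "az": 0, "claw": 87}

```text
time_s: 15.25
tcp_pos: [0.5492, -0.0761, 0.3591]
ee_rot: [[0.099, -0.995, 0.0], [-0.995, -0.099, 0.0], [-0.0, -0.0, -1.0]]
wrist_force: [0.0, -0.7, 0.4]
gripper_width: 1.003
gripper_force: 0.0
```

```bash

python3 - <<'E'
from h import *
si=capture('side');t=capture('top')
for i in range(12): capture('side')
s2=capture('side');print(sense()['time_s'],cv2.absdiff(si,s2)[150:430,220:400].mean(),cv2.absdiff(si,s2)[0:100,0:200].mean())
g=np.hstack([cv2.resize(s2[160:300,250:400],(450,420),interpolation=cv2.INTER_CUBIC),cv2.resize(t[230:320,200:300],(350,420),interpolation=cv2.INTER_CUBIC)])
cv2.imwrite('pics/m6.png',np.clip(g*1.3,0,255).astype('uint8'))
E
```

```text
16.0 2.0224801587301586 3.3160333333333334
```

View pics/m6.png

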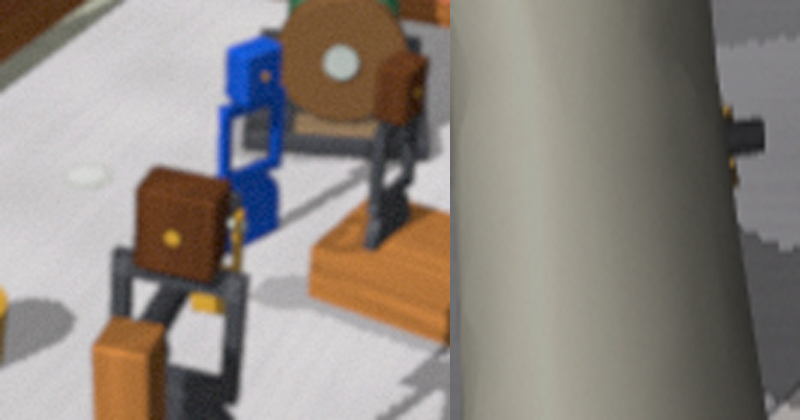

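The pattern hangs by its eye on the peg at tile (180,260) and is still. The flap hangs straight down beyond it at (210,300), and the heel and the blue decoy have not moved.

```bash
python3 -c "
from station import *
print(finish_job())"
```

```text
the job is handed in; nothing more can be done
None
```

The half-sole pattern hangs still by its eye on the peg with the flap shut behind it. The heel pattern is still in its slot, I touched no bystanders, and the job was handed in at 16 s; no verdict was returned.

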